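# Open a bayonet filter housing, dock its cover and take out the spent cartridge

### The job

Turn the blue bayonet cover of the filter housing about a quarter turn anticlockwise (seen from above) until it unlocks, lift it straight off, set it down upright on the open worktop and let go of it there. Its twist bar cannot be held under the low roof of the white dock, so next take it another way, the yellow side tab being the handle for this, and bring it in under the roof until it stands on the worktop fully home at the back with the tab pointing out of the opening, and let go. After that lift the spent cartridge out of the housing (it has an orange pull tab) and stand it upright on the floor of the grey tray; drop nothing, and leave everything else on the table where it is.

Things in the scene. Friction and masses are not known exactly. Their poses are not given: they have to be found in the camera images.
- housing: Fixed round grey filter housing, 120 mm wide (base flange 140 mm). Origin: centre of its underside on the worktop; z up. Inside is an upright bore 60 mm wide, floor 10 mm above the worktop, with the cartridge. Two hose stubs along its +x and -x reach 94 mm from the axis, 34 mm up. Two steel claws (40 mm wide, tops 77 mm above the worktop) at its +y and -y sides hook over the cover's lugs.
- housing_seat (a point): Centre of the housing's flat seat, 60 mm above the worktop, on which the cover stands; housing axes. A collar 76 mm wide and 8 mm tall centres the cover. At the start the cover is locked, its axes those of the housing within 0.1 rad. Turned anticlockwise (seen from above) its lugs clear the claws after about 0.7 rad; end stops block it at about 1.6 rad: turn 1.1 to 1.5 rad. It turns easily.
- cover_bar (a point): Grip point in the black twist bar on top of the loose blue cover, on its axis, 85 mm above its underside. Bar: 66 mm long (x), 14 thick (y), 35 tall. Hollow cap below it: 88 mm wide, 62 tall; whole cover 97 mm tall, 0.15 to 0.3 kg. Axes are the cover's: z up, yellow tab toward -x; two lugs at the foot along +y and -y reach 57 mm from the axis. Off the housing it must rise 55 mm to clear the cartridge.
- cover_tab (a point): Point on the cover's yellow side tab, 92 mm from the cap's axis toward the cover's -x, 36 mm above the cap's underside; axes of the cover. The tab is an upright fin 12 mm thick (y) and 28 mm tall (22 to 50 mm above the cap's underside) that reaches from the cap to 110 mm from its axis.
- dock: Fixed white roofed dock, open to its -x (toward the robot), no floor. Origin: on the worktop, at the cap's axis when the cover stands 3 mm from the back wall. Inside 130 mm wide (y), 106 mm high, the back wall's face at x = +47 mm; roof and side walls start at x = -30 mm. Outside 146 mm wide, roof top 114 mm up. The docked cover's tab stays out in front, toward -x.
- cartridge_pull (a point): Grip point in the orange pull tab on the loose spent cartridge, on its axis, 89 mm above its underside. Tab: 42 mm long (x), 12 thick (y), 36 tall. White body below: 52 mm wide, 66 tall; 102 mm tall in all, 0.1 to 0.2 kg. At the start it stands in the housing's bore under the cover, body top 76 mm and tab top 112 mm above the worktop.
- cartridge_foot (a point): Centre of the underside of the cartridge, 89 mm below cartridge_pull along its axis.
- tray: Fixed grey open tray, 130 mm (x) by 100 mm (y), 22 mm high, walls and floor 4 mm thick. Origin: centre of its underside.
- carton: Bystander: small loose white carton, 100x50x36 mm, origin under its centre.
- tape: Bystander: loose roll of cream marking tape lying flat, 67 mm wide, 19 mm high, origin under its centre.
- petri: Bystander: loose closed petri dish, 88 mm wide, 16 mm high, origin under its centre.
- timer: Bystander: loose white lab timer, 64x62x20 mm, origin under its centre.
Not all that is in view belongs to the job. Of the things shaped like the part that bears cover_bar, the blue one is meant.

How it is judged:
By the outcome, as a careful person would: the job done as asked, in the order asked, and still so for the second after the job is handed in, with the robot touching nothing.
It also fails if it takes over 72 s, if anything falls off the work surface, if the arm or the gripper's body presses on something with over 40 N, if the wrist force passes 120 N, or if a joint passes its speed limit or range.

### The arm

A 6-joint arm with a two-finger parallel gripper is mounted at the origin on a cart in front of the work surface, level with it; the furniture and walls round the work are solid. World frame = base frame: x ahead of the robot, y to its left, z up, the work surface at z = 0. Lengths are in mm, angles in rad, forces in N, time in s.
With the tool pointing down it reaches from about 275 to 750 mm from the base axis. Payload 10.2 kg.
Tool frame: the origin (TCP) lies at the very end of the fingers, on their centre line; the grasp point (between the pads) lies 19 mm behind it; z points along the fingers, y is the line along which they close (so a half turn about z gives the same grasp; the last joint's range is limited). The gripper opens to 85 mm and grips with 20 to 120 N. Pads are 22 mm wide; open, the fingers measure 114 mm over their backs; the gripper's body (76 mm by 85 mm) begins 54 mm behind the grasp point. The pads swing forward as they close: fully open they stand 13 mm farther back than shut.
Start: joints at [1.024, 0.313, 1.498, -0, 1.331, -0.223], TCP at [167.053, 497.719, 209.294] pointing down, gripper open.
Joint ranges: [-2.94, 2.94], [-0.97, 2.17], [0.19, 2.56], [-1.23, 4.37], [0.02, 3.11], [-2.88, 2.88]. Speed limits (rad/s): [2.39, 2.39, 3.01, 3.14, 3.14, 3.14].

### API

Orientations are given as a unit quaternion [w, x, y, z].
In Python, from rig import ctrl, optics gives the robot as it stands. The module is installed in compiled form; this text tells all that it offers.
- The arm moves only by the shell command python3 -m handwheel 'ROWS' [FORCE]. ROWS is JSON, a list that holds one entry, the list of rows, each a list of 5 numbers: the gripper command: -1 is fully open, 1 is shut, values between are in proportion, then the shift along the world's x, y, z in units of 50 mm (1.0 is 50 mm), then the turn about the world's z in units of 8 degrees (1.0 is 8 degrees). In form: [[[gripper, tx, ty, tz, twist], ...]]. A call has 1 to 10 rows; each row shifts and turns the commanded pose from where the row before left it; what a row does not reach is not made up. A row lasts 1/10 s, in which the tool goes at most 50 mm and 8.59 degrees, less where a joint would pass 70% of its speed; a pose out of reach is approached as far as the arm can. A call is refused whole if a number of a shift passes 1 or a number of a turn 1, either way. A call with a gripper value outside its range is refused whole. The fingers move at their own pace and stop on an object; FORCE is the grip in N (left out, the last holds). Time passes only in rows, so rows that do not move let the fingers close. It gives the time, the measured TCP pose, the force, the opening and the grip force at its end, in the units of the state.
- ctrl.sense(): the state, without advancing time (a new reading comes with each control period).
- optics.capture(name): name is "scene" or "top" or "wrist"; returns a dict with "img" (400x640x3 uint8, blue, green, red), "K" (3x3 intrinsics, pixels), "R" (3x3) and "t" (3): a world point X has camera coordinates R X + t. Camera axes: x right, y down, z forward; pixel columns grow to the right and rows downward; lengths in mm; the calibration is good to about 2 mm. A picture is of the moment at which its call begins. There is no depth.
- ctrl.finish_job(): hands the job in; it is judged then, once.
The state is a dict: "time_s": time; "joints": joint angles; "dq": joint speeds; "tau": joint torques, N m; "eef_pos": TCP position; "ee_rot": TCP orientation; "force": force on the tool from outside, world axes, zero at the start; "wrist_torque": the same for the moment, N m; "grip_width": opening from 0.0 (shut) to 1.0 (fully open); "grip_force": force on a finger pad.
Only numpy, scipy, OpenCV 4.12 (cv2) and the standard library are available. Lean on these libraries where they do the work, as an engineer would, in place of code of your own. Each camera call takes 0.05 s, during which the arm holds its last target. There are 200 camera calls.

## Working session

There is one attempt and no reset: what is moved stays moved. The work goes in short steps, Python scripts to look and compute and a shell command to move; the robot and the scene stay as the last step left them, time stands still between calls to the robot, and variables do not carry over. Pictures are saved under pics/ and viewed, at most 10 in all, crops included, and the job is handed in when it is done.

```bash
mkdir -p pics
cat > h.py <<'E'
import numpy as np, cv2
from rig import ctrl, optics
def cap(n,f=None):
    c=optics.capture(n)
    for k in 'KRt': c[k]=np.array(c[k],float)
    c['t']=c['t'].ravel()
    if f: cv2.imwrite('pics/'+f,c['img'])
    return c
def ray(c,u,v,z):
    d=c['R'].T@np.linalg.inv(c['K'])@[u,v,1]; o=-c['R'].T@c['t']
    return o+d*(z-o[2])/d[2]
def proj(c,X):
    p=c['K']@(c['R']@np.array(X,float)+c['t']); return p[:2]/p[2]
def two(c1,p1,c2,p2):
    P=[c['K']@np.c_[c['R'],c['t']] for c in(c1,c2)]
    X=cv2.triangulatePoints(P[0],P[1],np.array(p1,float),np.array(p2,float)).ravel(); return X[:3]/X[3]
E
python3 - <<'E'
from h import *
a=cap('top','top0.png');b=cap('scene','scene0.png')
for c in(a,b): print(-c['R'].T@c['t'],c['R'].round(2).tolist(),c['K'].round(0).tolist())
s=ctrl.sense();print(s)
E
```

```text
[ 263.8040739    13.89495122 1252.82178151] [[-0.06, -1.0, 0.0], [-0.97, 0.06, -0.22], [0.22, -0.02, -0.98]] [[375.0, 0.0, 322.0], [0.0, 375.0, 203.0], [0.0, 0.0, 1.0]]
[ -44.74526739 -841.69132856 1206.35763632] [[0.85, -0.53, 0.0], [-0.39, -0.63, -0.67], [0.36, 0.57, -0.74]] [[453.0, 0.0, 322.0], [0.0, 453.0, 198.0], [0.0, 0.0, 1.0]]
{'time_s': 0.1, 'joints': array([ 1.02358030e+00,  3.13411836e-01,  1.49835748e+00,  2.96355932e-06,
        1.33097746e+00, -2.23410034e-01]), 'dq': array([ 4.35591771e-04, -1.30241558e-03, -2.53510123e-03,  3.65594144e-05,
       -8.47419890e-04, -2.46177117e-04]), 'tau': array([ 4.00361430e-03, -4.12897789e+01, -2.60141641e+01, -1.02413617e-04,
        2.95557715e-03, -1.41478841e-05]), 'eef_pos': array([166.92695568, 497.49491266, 208.78457387]), 'ee_rot': array([-2.18222107e-04,  1.61196927e-01,  9.86922093e-01, -5.34211742e-04]), 'force': array([-0.3794443 ,  0.29238098, -0.48904127]), 'wrist_torque': array([-0.03185959,  0.05423168, -0.02745685]), 'grip_force': 0.0, 'grip_width': 0.9987509066891397}
```

View pics/top0.png

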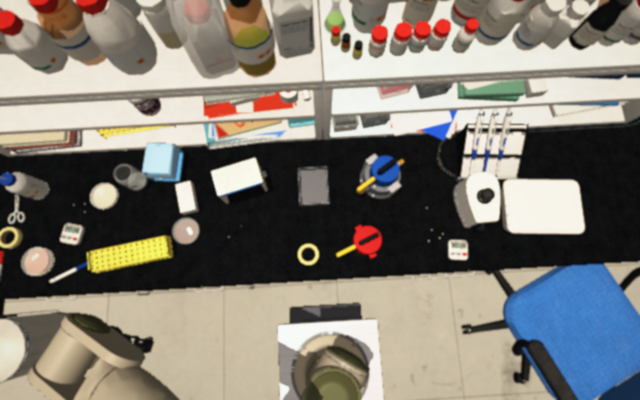

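View pics/scene0.png

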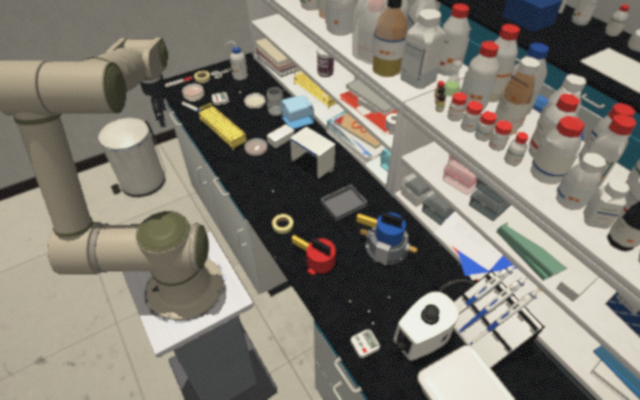

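Run:
```python
from h import *
a=cap('top');b=cap('scene')
def big(m):
    n,l,s,c=cv2.connectedComponentsWithStats(m.astype(np.uint8)); return [(s[i,4],c[i].round(1),s[i,:4]) for i in np.argsort(-s[:,4]) if i and s[i,4]>15][:6]
for n,c,roi in(('top',a,(130,145,480,275)),('scene',b,(230,100,440,290))):
    x0,y0,x1,y1=roi; im=c['img'][y0:y1,x0:x1]; h=cv2.cvtColor(im,cv2.COLOR_BGR2HSV); H,S,V=cv2.split(h)
    for name,m in(('blue',(H>100)&(H<125)&(S>150)&(V>60)),('yel',(H>18)&(H<32)&(S>150)&(V>120)),('white',(S<40)&(V>190)),('grey',(S<60)&(V>70)&(V<150))):
        for s,ce,st in big(m):
            p=ce+[x0,y0]; print(n,name,s,p,[ray(c,*p,z)[:2].round() .tolist() for z in(0,22,110,122)])
            if n=='top' and name in('white','grey') and s>300:
                mm=m.astype(np.uint8); 
    cv2.imwrite(f'pics/z_{n}.png',cv2.resize(im[:, :],None,fx=2.2 if n=='top' else 3,fy=2.2 if n=='top' else 3,interpolation=cv2.INTER_CUBIC))
```

```text
top blue 554 [384.6 170.2] [[644.0, -232.0], [637.0, -228.0], [611.0, -211.0], [607.0, -208.0]]
top blue 23 [473.7 154. ] [[685.0, -552.0], [678.0, -542.0], [648.0, -502.0], [644.0, -497.0]]
top yel 801 [148.4 249.9] [[414.0, 578.0], [411.0, 568.0], [400.0, 528.0], [399.0, 523.0]]
top yel 110 [365.2 184.3] [[597.0, -160.0], [591.0, -157.0], [568.0, -145.0], [565.0, -143.0]]
top yel 110 [345.5 250.5] [[374.0, -76.0], [372.0, -74.0], [364.0, -68.0], [363.0, -67.0]]
top white 1211 [236.3 176.4] [[651.0, 284.0], [644.0, 279.0], [617.0, 260.0], [613.0, 258.0]]
top white 773 [472.2 184.3] [[576.0, -530.0], [570.0, -521.0], [548.0, -483.0], [545.0, -477.0]]
top white 527 [157.5 158.3] [[733.0, 559.0], [725.0, 549.0], [692.0, 511.0], [687.0, 506.0]]
top white 448 [185.  196.4] [[590.0, 460.0], [584.0, 452.0], [561.0, 421.0], [558.0, 417.0]]
top white 223 [456.6 251. ] [[350.0, -445.0], [349.0, -437.0], [343.0, -405.0], [342.0, -400.0]]
top white 102 [471.4 148.5] [[706.0, -546.0], [698.0, -537.0], [667.0, -497.0], [663.0, -492.0]]
top grey 1087 [313.2 185.8] [[602.0, 19.0], [596.0, 19.0], [5
[... 1320 characters left out ...]
490.0], [754.0, 391.0], [745.0, 378.0]]
scene white 364 [421.2 215.1] [[797.0, -166.0], [781.0, -179.0], [720.0, -228.0], [712.0, -235.0]]
scene grey 3895 [402.9 159.1] [[925.0, 92.0], [907.0, 75.0], [836.0, 6.0], [827.0, -3.0]]
scene grey 2374 [252.7 253.1] [[228.0, 0.0], [223.0, -15.0], [203.0, -76.0], [200.0, -85.0]]
scene grey 1001 [300.2 151.2] [[608.0, 344.0], [596.0, 322.0], [548.0, 236.0], [542.0, 224.0]]
scene grey 845 [343.4 201. ] [[604.0, 32.0], [592.0, 17.0], [545.0, -47.0], [538.0, -56.0]]
scene grey 711 [385.1 247.4] [[605.0, -210.0], [593.0, -221.0], [546.0, -267.0], [539.0, -273.0]]
scene grey 296 [271.2 106.6] [[648.0, 665.0], [635.0, 638.0], [585.0, 528.0], [578.0, 513.0]]
```

View pics/z_top.png

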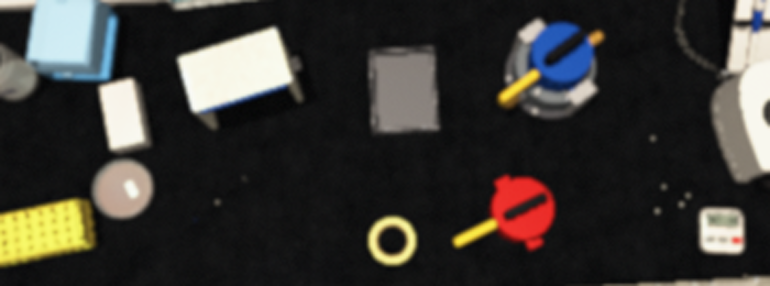

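View pics/z_scene.png

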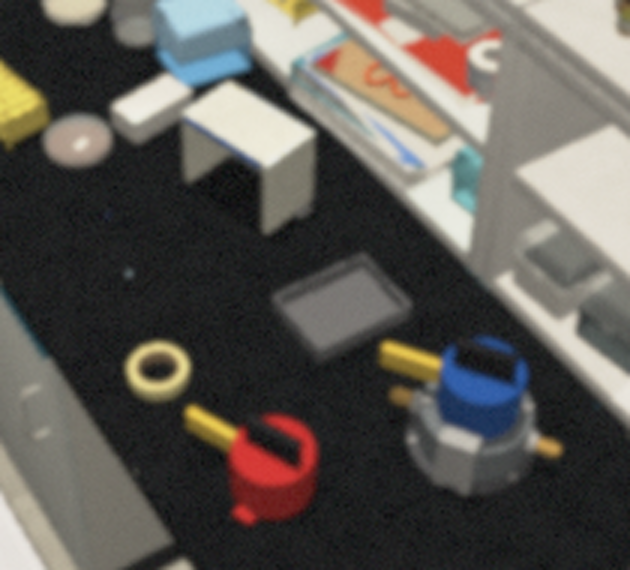

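```bash
python3 -m handwheel '[[[-1,0.5,-0.8,0.1,-0.3],[-1,0.5,-0.8,0.1,-0.3],[-1,0.5,-0.8,0.1,-0.3],[-1,0.5,-0.8,0.1,-0.3],[-1,0.5,-0.8,0.1,-0.3],[-1,0.5,-0.8,0.1,-0.3],[-1,0.5,-0.8,0.1,-0.3],[-1,0.5,-0.8,0.1,-0.3],[-1,0.5,-0.8,0.1,-0.3],[-1,0.5,-0.8,0.1,-0.3]]]' 60; python3 -m handwheel '[[[-1,0.5,-0.8,0,-0.3],[-1,0.5,-0.8,0,-0.3],[-1,0.5,-0.8,0,-0.3],[-1,0.5,-0.8,0,-0.3],[-1,0.5,-0.8,0,-0.3],[-1,0.5,-0.8,0,-0.3],[-1,0.4,-0.5,0,0],[-1,0,0,0,0],[-1,0,0,0,0]]]'
python3 - <<'E'
from h import *
c=cap('wrist','w1.png'); print(-c['R'].T@c['t'],c['R'].round(2).tolist(),ctrl.sense()['eef_pos'],ctrl.sense()['joints'].round(2))
E
```

```text
time_s: 1.2
eef_pos: [417.7, 95.8, 259.6]
ee_rot: [0.0, 0.364, 0.931, 0.0]
force: [1.4, 0.7, -0.7]
grip_width: 1.003
grip_force: 0.0
time_s: 2.1
eef_pos: [586.9, -167.4, 258.5]
ee_rot: [-0.001, 0.477, 0.879, 0.0]
force: [-1.0, 0.8, -0.1]
grip_width: 1.002
grip_force: 0.0
[ 549.48315877 -110.37830453  424.61773298] [[0.84, 0.55, -0.0], [0.53, -0.81, 0.27], [0.15, -0.23, -0.96]] [ 586.79419807 -166.7526417   259.09080306] [-0.47  0.48  1.13  0.    1.53 -1.05]
```

View pics/w1.png

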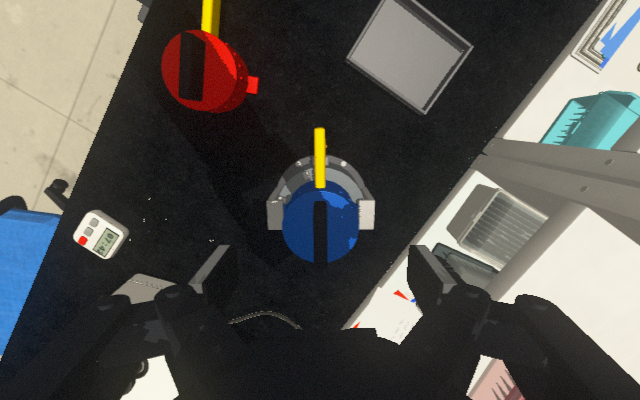

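```bash
cat >> h.py <<'E'
def mask(im,lo,hi): return cv2.inRange(cv2.cvtColor(im,cv2.COLOR_BGR2HSV),np.array(lo),np.array(hi))
def blobs(m,amin=200):
    n,l,s,c=cv2.connectedComponentsWithStats(m); return [(i,s[i,4],c[i],l==i) for i in np.argsort(-s[:,4]) if i and s[i,4]>amin]
def poly(c,m,z,k=1):
    ct=max(cv2.findContours(m.astype(np.uint8),0,1)[0],key=cv2.contourArea).reshape(-1,2)
    return np.array([ray(c,u,v,z)[:2] for u,v in ct],np.float32)
E
python3 - <<'E'
from h import *
c=cap('wrist')
y=mask(c['img'],(18,120,100),(34,255,255))
for i,a,ce,m in blobs(y): 
    P=poly(c,m,110); r=cv2.minAreaRect(P); d=cv2.fitLine(P,2,0,.01,.01).ravel(); print('yel',a,ce,r,d, np.degrees(np.arctan2(d[1],d[0])))
b=mask(c['img'],(100,120,50),(128,255,255))
for i,a,ce,m in blobs(b)[:2]:
    h=cv2.convexHull(max(cv2.findContours(m.astype(np.uint8),0,1)[0],key=cv2.contourArea)).reshape(-1,2)
    print('blue',a,ce,cv2.minEnclosingCircle(np.array([ray(c,u,v,122)[:2] for u,v in h],np.float32)))
k=mask(c['img'][195:270,300:340],(0,0,0),(180,255,60)); 
for i,a,ce,m in blobs(k)[:2]:
    M=np.zeros(c['img'].shape[:2],np.uint8);M[195:270,300:340]=m
    P=poly(c,M,157);print('bar',a,ce,cv2.minAreaRect(P),cv2.fitLine(P,2,0,.01,.01).ravel())
g=mask(c['img'],(0,0,60),(180,60,170)); g[:, :340]=0; g[130:]=0;g[:,490:]=0
for i,a,ce,m in blobs(g,2000): print('tray',a,ce,cv2.minAreaRect(poly(c,m,22)))
E
```

```text
yel 680 [319.18676471 157.53088235] ((570.2188110351562, -146.43882751464844), (13.109827041625977, 66.22091674804688), 32.65968322753906) [ 5.4413849e-01 -8.3899540e-01  5.6908258e+02 -1.4620433e+02] -57.034187
yel 588 [210.15816327  16.33843537] ((405.4165954589844, -89.3767318725586), (16.689971923828125, 32.19382858276367), 22.994470596313477) [ 4.0503615e-01 -9.1430068e-01  4.0578516e+02 -8.8833481e+01] -66.106606
blue 4745 [ 20.44573235 261.05605901] ((358.66510009765625, -471.87445068359375), 114.61621856689453)
blue 4202 [320.08567349 221.25202285] ((609.5743408203125, -205.87887573242188), 49.77779769897461)
bar 1151 [19.49869679 46.48392702] ((609.2999267578125, -206.9934539794922), (40.95094299316406, 74.29911804199219), 33.1063117980957) [ 5.4264230e-01 -8.3996385e-01  6.1432440e+02 -2.1473885e+02]
tray 7969 [407.04228887  52.96925587] ((597.5709228515625, 18.55965805053711), (130.84158325195312, 103.67716979980469), 0.16504289209842682)
```

```bash
python3 -m handwheel '[[[-1,0.5,-0.88,0,0],[-1,0,0,-0.8,0],[-1,0,0,-0.8,0],[-1,0,0,-0.6,0],[-1,0,0,-0.44,0],[-1,0,0,0,0],[0,0,0,0,0],[1,0,0,0,0],[1,0,0,0,0],[1,0,0,0,0]]]' 50;  python3 -m handwheel '[[[1,0,0,0,0],[1,0,0,0,0],[1,0,0,0,0]]]'
```

```text
time_s: 3.2
eef_pos: [612.0, -210.8, 128.3]
ee_rot: [0.001, 0.477, 0.879, -0.0]
force: [-1.4, -0.8, -1.1]
grip_width: 0.328
grip_force: 0.0
time_s: 3.5
eef_pos: [612.1, -210.9, 127.9]
ee_rot: [0.001, 0.477, 0.879, 0.0]
force: [1.5, 0.9, 3.7]
grip_width: 0.143
grip_force: 51.5
```

```bash
python3 -m handwheel '[[[1,0,0,0,0.5],[1,0,0,0,0.93],[1,0,0,0,0.93],[1,0,0,0,0.93],[1,0,0,0,0.93],[1,0,0,0,0.93],[1,0,0,0,0.93],[1,0,0,0,0.93],[1,0,0,0,0.93],[1,0,0,0,0.93]]]' 80;  python3 -m handwheel '[[[1,0,0,0,0.5],[1,0,0,0,0.4],[1,0,0,0,0],[1,0,0,0,0]]]'; python3 -c "
from h import *
s=ctrl.sense();print(s['wrist_torque'],s['joints'].round(2)); cap('wrist','w2.png')"
```

```text
time_s: 4.5
eef_pos: [612.0, -210.9, 128.0]
ee_rot: [0.0, -0.124, 0.992, -0.0]
force: [1.2, 0.5, 4.2]
grip_width: 0.127
grip_force: 79.5
time_s: 4.9
eef_pos: [612.1, -210.8, 127.9]
ee_rot: [0.0, -0.183, 0.983, -0.0]
force: [1.4, 1.3, 5.2]
grip_width: 0.127
grip_force: 79.6
[ 0.08747005 -0.12156028 -0.00428051] [-0.51  0.65  1.2   0.    1.29 -2.45]
```

View pics/w2.png

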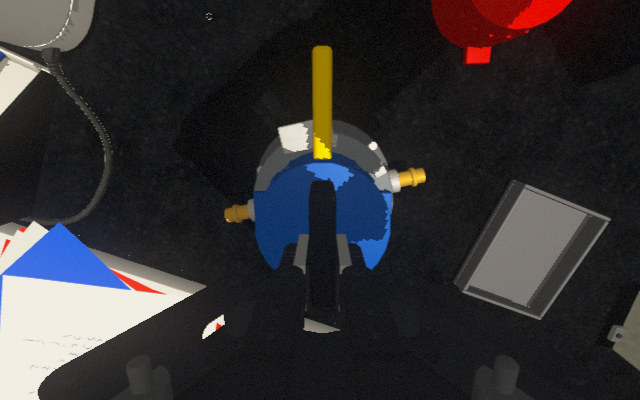

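```bash
python3 -m handwheel '[[[1,0,0,0.1,0],[1,0,0,0.25,0],[1,0,0,0.35,0],[1,0,0,0.45,0],[1,0,0,0.5,0],[1,0,0,0.3,0],[1,0,0,0,0]]]';  python3 - <<'E'
from h import *
c=cap('top'); g=c['img']; m=np.zeros(g.shape[:2],np.uint8); s=mask(g,(0,0,170),(180,60,255)); m[150:205,205:275]=s[150:205,205:275]
i,a,ce,M=blobs(m)[0]
ct=max(cv2.findContours(M.astype(np.uint8),0,1)[0],key=cv2.contourArea)
q=cv2.approxPolyDP(cv2.convexHull(ct),3,True).reshape(-1,2); print(q.tolist(),[ray(c,*p,114)[:2].round().tolist() for p in q]); print(cv2.minAreaRect(poly(c,M,114)))
E
```

```text
time_s: 5.65
eef_pos: [612.3, -211.1, 227.5]
ee_rot: [0.001, -0.184, 0.983, -0.001]
force: [-0.3, -0.6, -3.1]
grip_width: 0.128
grip_force: 78.6
[[256, 160], [261, 182], [217, 194], [211, 171]] [[667.0, 196.0], [593.0, 182.0], [562.0, 320.0], [638.0, 339.0]]
((616.1541137695312, 258.9364318847656), (87.38082885742188, 148.35079956054688), 15.028531074523926)
```

```bash
python3 -m handwheel '[[[1,-0.2,0.45,0,0],[1,-0.34,0.85,0,-0.1],[1,-0.34,0.85,0,-0.1],[1,-0.36,0.9,0,-0.1],[1,-0.36,0.9,0,-0.1],[1,-0.36,0.9,0,-0.1],[1,-0.36,0.9,0,-0.1],[1,-0.36,0.9,0,-0.1],[1,-0.36,0.9,0,-0.06],[1,-0.36,0.9,0,0]]]';  python3 -m handwheel '[[[1,0,0,-0.5,0],[1,0,0,-0.6,0],[1,0,0,-0.6,0],[1,0,0,-0.6,0],[1,0,0,-0.4,0],[1,0,0,-0.2,0],[1,0,0,0,0]]]'
```

```text
time_s: 6.7
eef_pos: [440.1, 213.2, 223.8]
ee_rot: [-0.001, -0.131, 0.991, -0.0]
force: [1.3, 0.6, -1.9]
grip_width: 0.132
grip_force: 78.6
time_s: 7.4
eef_pos: [440.8, 211.5, 78.5]
ee_rot: [-0.002, -0.132, 0.991, -0.0]
force: [0.8, -0.4, -2.2]
grip_width: 0.127
grip_force: 78.7
```

```bash
python3 -m handwheel '[[[1,0,0,-0.06,0],[1,0,0,-0.06,0],[1,0,0,-0.04,0],[1,0,0,-0.02,0],[1,0,0,0,0]]]'
```

```text
time_s: 7.9
eef_pos: [441.8, 211.8, 70.9]
ee_rot: [0.0, -0.132, 0.991, -0.0]
force: [-0.4, -0.5, -2.6]
grip_width: 0.127
grip_force: 78.7
```

```bash
python3 -m handwheel '[[[1,0,0,-0.03,0],[1,0,0,-0.02,0],[1,0,0,0,0]]]';python3 -m handwheel '[[[1,0,0,-0.02,0],[1,0,0,0,0]]]'
```

```text
time_s: 8.2
eef_pos: [441.7, 211.8, 68.2]
ee_rot: [-0.0, -0.132, 0.991, 0.0]
force: [0.4, -0.3, -2.8]
grip_width: 0.132
grip_force: 78.8
time_s: 8.4
eef_pos: [442.0, 212.1, 67.9]
ee_rot: [0.0, -0.132, 0.991, 0.0]
force: [-3.0, 3.1, 4.4]
grip_width: 0.124
grip_force: 79.6
```

```bash
python3 -m handwheel '[[[-0.5,0,0,0,0],[-0.5,0,0,0,0],[-0.5,0,0,0,0],[-0.5,0,0,0.3,0],[-0.5,0,0,0.7,0],[-0.5,0,0,0.9,0],[-0.5,0,0,0.9,0],[-0.5,-0.5,0,0.2,0],[-0.5,-0.5,-0.2,0,0],[-0.5,0,0,0,0]]]'
python3 - <<'E'
from h import *
c=cap('wrist','w3.png'); print(ctrl.sense()['joints'].round(2))
y=mask(c['img'],(18,120,100),(34,255,255))
for i,a,ce,m in blobs(y): 
    P=poly(c,m,50); r=cv2.minAreaRect(P); d=cv2.fitLine(P,2,0,.01,.01).ravel(); print('yel',a,ce,r,d, np.degrees(np.arctan2(d[1],d[0])))
E
```

```text
time_s: 9.4
eef_pos: [390.0, 201.4, 217.8]
ee_rot: [0.0, -0.132, 0.991, -0.0]
force: [0.4, 0.7, 0.2]
grip_width: 0.751
grip_force: 0.0
[ 0.21  0.12  1.72 -0.    1.3  -1.63]
yel 6645 [578.74732882 258.22422874] ((405.5688171386719, 552.9683837890625), (80.41763305664062, 186.6201934814453), 7.9313063621521) [ 2.3532647e-03 -9.9999726e-01  4.0419254e+02  5.4767773e+02] -89.865166
yel 1012 [94.84881423 97.54545455] ((367.43359375, -66.10641479492188), (15.521782875061035, 82.40973663330078), 23.055219650268555) [ 3.6188155e-01 -9.3222409e-01  3.6749380e+02 -6.5950165e+01] -68.78421
yel 946 [210.60782241 127.04756871] ((361.61572265625, 66.18997192382812), (59.18674850463867, 57.19577407836914), 15.1856107711792) [  0.4443657  -0.8958455 359.49265    64.74849  ] -63.617233
yel 607 [319.20263591 157.15321252] ((367.1807861328125, 190.83151245117188), (66.53305053710938, 11.73863410949707), 15.29123592376709) [9.6252197e-01 2.7120373e-01 3.6734625e+02 1.9116489e+02] 15.7359085
yel 288 [ 35.96180556 237.07986111] ((557.4212036132812, -128.76268005371094), (16.689870834350586, 36.94814682006836), 42.28717041015625) [   0.6020269   -0.7984758  557.2944    -129.2553   ] -52.9848
```

View pics/w3.png

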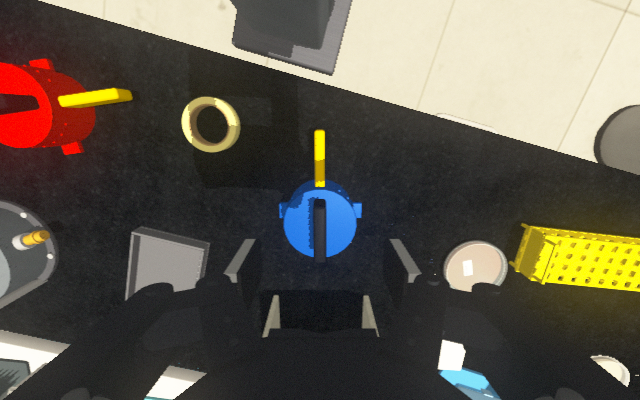

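```bash
python3 -m handwheel '[[[-0.5,-0.75,-0.29,0,0],[-0.5,0,0,-0.9,0],[-0.5,0,0,-0.9,0],[-0.5,0,0,-0.9,0],[-0.5,0,0,-0.7,0],[-0.5,0,0,-0.4,0],[-0.5,0,0,-0.2,0],[-0.5,0,0,0,0]]]' 110; python3 -c "
from rig import ctrl; s=ctrl.sense();print(s['eef_pos'],s['force'])"
```

```text
time_s: 10.25
eef_pos: [354.3, 187.2, 16.5]
ee_rot: [-0.001, -0.132, 0.991, -0.0]
force: [-0.0, 0.0, 0.1]
grip_width: 0.75
grip_force: 0.0
[354.27362555 187.18514715  16.48794687] [-0.02461774  0.04647565  0.07555391]
```

```bash
python3 -m handwheel '[[[0,0,0,0,0],[1,0,0,0,0],[1,0,0,0,0],[1,0,0,0,0],[1,0,0,0,0],[1,0,0,0,0],[1,0,0,0.04,0],[1,0,0,0.04,0],[1,0,0,0,0],[1,0,0,0,0]]]' 110
python3 - <<'E'
from h import *
s=ctrl.sense();print(s['wrist_torque'],s['force'])
c=cap('wrist','w4.png')
E
```

```text
time_s: 11.25
eef_pos: [354.0, 187.2, 21.2]
ee_rot: [-0.0, -0.132, 0.991, -0.0]
force: [0.4, 0.4, -3.4]
grip_width: 0.092
grip_force: 107.9
[0.00556745 0.23812662 0.00572657] [ 0.39994291  0.36175294 -3.40628487]
```

View pics/w4.png

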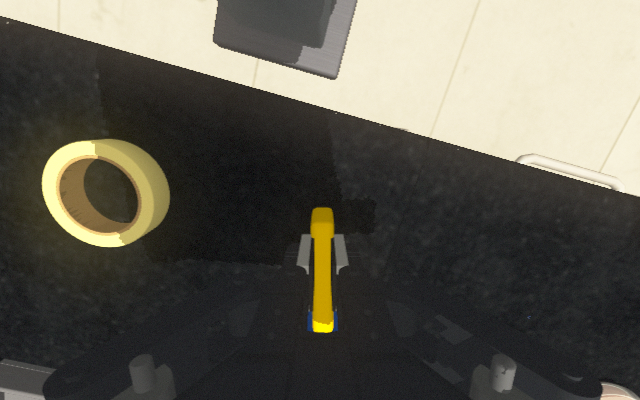

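Run:
```python
from h import *
o=np.array([604.1,255.7]);
def W(x,y,z,yaw=np.radians(15)): return [o[0]+x*np.cos(yaw)-y*np.sin(yaw),o[1]+x*np.sin(yaw)+y*np.cos(yaw),z]
for n in('scene','top'):
    c=cap(n); im=cv2.resize(c['img'],None,fx=4,fy=4,interpolation=cv2.INTER_CUBIC)
    for X in [(x,y,z) for x in(-30,55) for y in(-73,73) for z in(0,114)]:
        p=proj(c,W(*X))*4+1.5; cv2.circle(im,tuple(int(v) for v in p),4,(0,0,255),1)
    u,v=(proj(c,W(0,0,60))*4).astype(int)
    cv2.imwrite(f'pics/d_{n}.png',im[v-200:v+260,u-260:u+140] if n=='scene' else im[v-200:v+260,u-200:u+200])
a=cv2.imread('pics/d_scene.png');b=cv2.imread('pics/d_top.png');cv2.imwrite('pics/d.png',np.hstack([a,b]))
```

```text
(no output)
```

View pics/d.png

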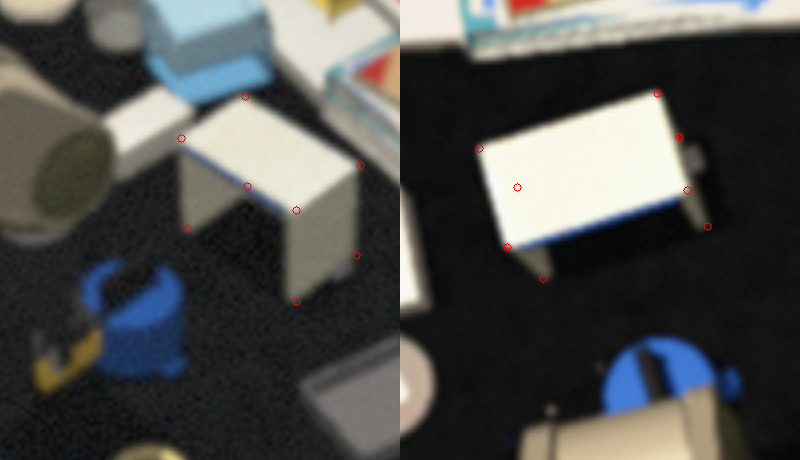

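```bash
python3 -m handwheel '[[[1,0.2,0.055,0,0],[1,0.35,0.097,0,0],[1,0.35,0.097,0,0],[1,0.4,0.111,0,0],[1,0.4,0.111,0,0],[1,0.35,0.097,0,0],[1,0.3,0.083,0,0],[1,0.25,0.07,0,0],[1,0.2,0.055,0,0],[1,0,0,0,0]]]'; python3 -m handwheel '[[[1,0.1,0.027,0,0],[1,0,0,0,0]]]'; python3 -c "
from rig import ctrl; s=ctrl.sense();print(s['eef_pos'],s['force'],s['wrist_torque'])"
```

```text
time_s: 12.4
eef_pos: [495.6, 226.3, 21.0]
ee_rot: [0.0, -0.132, 0.991, 0.0]
force: [-0.5, 0.5, -2.5]
grip_width: 0.097
grip_force: 108.0
time_s: 12.6
eef_pos: [499.5, 227.4, 21.2]
ee_rot: [0.0, -0.132, 0.991, -0.0]
force: [-0.9, -0.5, -3.3]
grip_width: 0.101
grip_force: 108.0
[499.502611   227.44371174  21.20549017] [-0.86518054 -0.47162604 -3.25267315] [-0.0807365   0.2429248   0.02193311]
```

```bash
python3 -m handwheel '[[[1,0.12,0.033,0,0],[1,0.12,0.033,0,0],[1,0.06,0.016,0,0],[1,0,0,0,0]]]'; python3 -m handwheel '[[[1,0.03,0.008,0,0],[1,0,0,0,0]]]';python3 -m handwheel '[[[1,0.03,0.008,0,0],[1,0,0,0,0]]]'
```

```text
time_s: 13.0
eef_pos: [514.7, 231.6, 21.3]
ee_rot: [0.0, -0.132, 0.991, 0.0]
force: [-0.4, 0.1, -3.3]
grip_width: 0.102
grip_force: 108.0
time_s: 13.2
eef_pos: [515.8, 231.9, 21.3]
ee_rot: [-0.0, -0.132, 0.991, -0.0]
force: [0.0, 1.0, -2.8]
grip_width: 0.096
grip_force: 108.0
time_s: 13.4
eef_pos: [517.4, 232.3, 21.3]
ee_rot: [0.0, -0.132, 0.991, -0.0]
force: [0.9, 0.2, -2.7]
grip_width: 0.099
grip_force: 108.0
```

```bash
python3 -m handwheel '[[[1,0.03,0.008,0,0],[1,0,0,0,0]]]'; python3 -m handwheel '[[[1,0.02,0.005,0,0],[1,0,0,0,0]]]'
```

```text
time_s: 13.6
eef_pos: [518.9, 232.7, 21.3]
ee_rot: [0.0, -0.132, 0.991, 0.0]
force: [-0.3, -0.8, -2.7]
grip_width: 0.097
grip_force: 108.0
time_s: 13.8
eef_pos: [519.3, 232.8, 21.0]
ee_rot: [-0.001, -0.132, 0.991, -0.0]
force: [-2.2, 0.2, -3.0]
grip_width: 0.1
grip_force: 108.0
```

```bash
python3 -m handwheel '[[[1,-0.02,-0.005,-0.03,0],[1,0,0,-0.03,0],[1,0,0,-0.02,0],[1,0,0,0,0]]]'; python3 -m handwheel '[[[1,0,0,-0.015,0],[1,0,0,0,0]]]'
```

```text
time_s: 14.2
eef_pos: [518.8, 232.7, 18.2]
ee_rot: [0.0, -0.132, 0.991, -0.0]
force: [-5.7, -2.1, 7.6]
grip_width: 0.093
grip_force: 109.4
time_s: 14.4
eef_pos: [518.6, 232.7, 17.9]
ee_rot: [-0.0, -0.132, 0.991, -0.0]
force: [-9.4, -3.4, 12.6]
grip_width: 0.098
grip_force: 110.2
```

```bash
python3 -m handwheel '[[[1,-0.01,0,-0.01,0],[0.6,0,0,0,0],[-0.2,0,0,0,0],[-0.2,0,0,0,0],[-0.2,0,0,0,0],[-0.2,0,0,0,0]]]' 40
python3 - <<'E'
from h import *
s=ctrl.sense();print(s['force'],s['grip_force'])
c=cap('scene','s5.png'); im=c['img'][100:220,250:410]; a=cv2.resize(im,None,fx=3,fy=3,interpolation=cv2.INTER_CUBIC)
w=cap('wrist'); b=cv2.resize(w['img'],(576,360)); 
cv2.imwrite('pics/m5.png',cv2.resize(np.hstack([a,b[:, 100:400]]),None,fx=1,fy=1))
E
```

```text
time_s: 15.0
eef_pos: [518.3, 232.7, 16.0]
ee_rot: [0.0, -0.132, 0.991, 0.0]
force: [1.0, -0.4, -0.2]
grip_width: 0.602
grip_force: 0.0
[ 0.98578664 -0.39321309 -0.19621905] 0.0
```

View pics/m5.png

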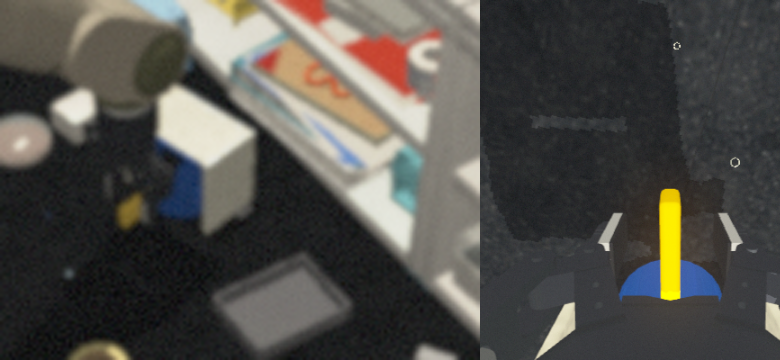

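```bash
python3 -m handwheel '[[[-0.2,0,0,0.3,0],[-0.2,0,0,0.7,0],[-0.2,0,0,0.9,0],[-0.2,0,0,0.9,0],[-0.2,0,0,0.9,0],[-0.2,0,0,0.9,0],[-0.2,0,0,0,0]]]'; python3 -m handwheel '[[[-0.2,0.1,-0.91,0,0],[-0.2,0.1,-0.91,0,0],[-0.2,0.1,-0.91,0,0],[-0.2,0.1,-0.91,0,0],[-0.2,0.1,-0.91,0,0],[-0.2,0.1,-0.91,0,0],[-0.2,0.1,-0.91,0,0],[-0.2,0.1,-0.91,0,0],[-0.2,0.1,-0.91,0,0],[-0.2,0.1,-0.91,0,0]]]'; python3 -m handwheel '[[[-0.2,0,0,0,0],[-0.2,0,0,0,0]]]'
python3 - <<'E'
from h import *
c=cap('wrist','w6.png'); print(ctrl.sense()['joints'].round(2))
y=mask(c['img'],(5,150,120),(17,255,255))
for i,a,ce,m in blobs(y,100): 
    P=poly(c,m,112); r=cv2.minAreaRect(P); d=cv2.fitLine(P,2,0,.01,.01).ravel(); print('or',a,ce,r,d, np.degrees(np.arctan2(d[1],d[0])))
E
```

```text
time_s: 15.8
eef_pos: [520.2, 233.2, 252.4]
ee_rot: [0.006, -0.132, 0.991, 0.0]
force: [-0.4, 0.7, -0.7]
grip_width: 0.6
grip_force: 0.0
time_s: 16.8
eef_pos: [568.0, -224.1, 245.3]
ee_rot: [-0.0, -0.132, 0.991, 0.0]
force: [1.5, -0.2, 0.0]
grip_width: 0.6
grip_force: 0.0
time_s: 17.0
eef_pos: [568.0, -222.7, 244.9]
ee_rot: [-0.001, -0.131, 0.991, 0.001]
force: [-1.1, -0.3, 0.1]
grip_width: 0.603
grip_force: 0.0
[-0.56  0.49  1.15  0.    1.5  -2.4 ]
or 611 [321.57283142 219.84779051] ((605.9891357421875, -214.1036376953125), (20.373291015625, 43.791603088378906), 46.00700759887695) [ 8.0068284e-01 -5.9908849e-01  6.0571051e+02 -2.1361862e+02] -36.80464
```

View pics/w6.png

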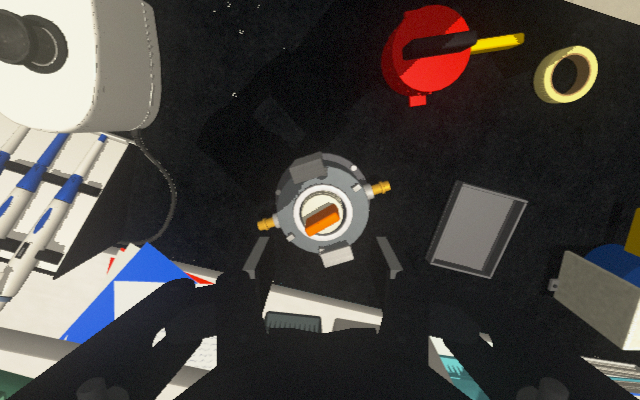

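Run:
```python
from h import *
c=cap('wrist'); im=c['img']; h=cv2.cvtColor(im,cv2.COLOR_BGR2HSV)
y=mask(im,(3,130,60),(19,255,255)); _,_,_,m=[b for b in blobs(y,100) if 280<b[2][0]<360][0]
v=h[...,2][m]; t,_=cv2.threshold(v.reshape(-1,1),0,255,cv2.THRESH_OTSU); print(len(v),t,np.histogram(v,8))
for n,mm in(('bright',m&(h[...,2]>t)),('dark',m&(h[...,2]<=t))):
    i,a,ce,M=blobs(mm.astype(np.uint8),50)[0]; M=cv2.dilate(M.astype(np.uint8),None) if 0 else M
    P=poly(c,M,112); d=cv2.fitLine(P,2,0,.01,.01).ravel(); print(n,a,ce,cv2.minAreaRect(P),np.degrees(np.arctan2(d[1],d[0])))
x0=[''.join('#' if m[r,q] and h[r,q,2]>t else '+' if m[r,q] else '.' for q in range(298,346)) for r in range(198,242)]
print('\n'.join(x0[::2]))
print('axis in img',proj(c,[612,-211,112]))
```

```text
633 184.0 (array([249,  22,  13,   7,   9,   9,  23, 301]), array([118.   , 134.125, 150.25 , 166.375, 182.5  , 198.625, 214.75 ,
       230.875, 247.   ]))
bright 340 [321.39411765 223.45294118] ((610.4216918945312, -211.71633911132812), (11.001672744750977, 41.151954650878906), 46.31401443481445) -44.0421
dark 293 [320.29351536 214.3003413 ] ((601.0064697265625, -216.46388244628906), (13.72254753112793, 40.96518325805664), 38.46525573730469) -45.742874
................................................
................................................
................................................
................................+++++...........
............................++++++++++..........
.........................++++++++++++++.........
.....................++++++++++++++++++.........
..................++++++++++++++++####++........
..............+++++++++++++++++########+........
...........++++++++++++++++##############.......
........++++++++++++++++#################.......
........++++++++++++####################........
.......++++++++++###################............
.......+++++++###################...............
.......+++###################...................
......###################.......................
.......###############..........................
........##########..............................
.........######.................................
................................................
................................................
................................................
axis in img [321.47723414 225.02147174]
```

```bash
python3 -m handwheel '[[[-0.2,0.4,0.1,0,-0.925],[-0.2,0.4,0.1,0,-0.925],[-0.2,0.07,0.026,0,-0.925],[-0.2,0,0,0,-0.925],[-0.2,0,0,0,-0.925],[-0.2,0,0,0,-0.925],[-0.2,0,0,0,-0.925],[-0.2,0,0,0,-0.925],[-0.2,0,0,0,0],[-0.2,0,0,0,0]]]' 60; python3 -m handwheel '[[[-0.2,0,0,-0.8,0],[-0.2,0,0,-0.8,0],[-0.2,0,0,-0.7,0],[-0.2,0,0,-0.5,0],[-0.2,0,0,-0.36,0],[-0.2,0,0,0,0]]]'
```

```text
time_s: 18.1
eef_pos: [611.9, -210.0, 246.2]
ee_rot: [0.0, 0.373, 0.928, 0.0]
force: [0.4, 0.4, 0.7]
grip_width: 0.6
grip_force: 0.0
time_s: 18.7
eef_pos: [610.6, -209.9, 85.5]
ee_rot: [-0.002, 0.374, 0.928, 0.0]
force: [-0.1, -0.1, 0.3]
grip_width: 0.599
grip_force: 0.0
```

```bash
python3 -m handwheel '[[[-0.2,0.01,-0.025,-0.03,0],[0.3,0,0,0,0],[1,0,0,0,0],[1,0,0,0,0],[1,0,0,0,0],[1,0,0,0,0],[1,0,0,0,0]]]' 60; python3 -m handwheel '[[[1,0,0,0.1,0],[1,0,0,0.2,0],[1,0,0,0.4,0],[1,0,0,0.6,0],[1,0,0,0.7,0],[1,0,0,0.5,0],[1,0,0,0.2,0],[1,0,0,0,0]]]'
```

```text
time_s: 19.4
eef_pos: [612.6, -212.6, 87.6]
ee_rot: [0.001, 0.375, 0.927, -0.0]
force: [-1.7, -0.4, 5.8]
grip_width: 0.107
grip_force: 58.9
time_s: 20.2
eef_pos: [612.5, -212.3, 222.6]
ee_rot: [0.001, 0.375, 0.927, -0.0]
force: [0.4, 0.4, -2.9]
grip_width: 0.1
grip_force: 58.7
```

```bash
python3 -m handwheel '[[[1,-0.05,0.4,0,0],[1,-0.05,0.7,0,0],[1,-0.05,0.8,0,0],[1,-0.05,0.8,0,0],[1,-0.05,0.8,0,0],[1,-0.05,0.7,0,0],[1,0,0.42,0,0],[1,0,0,0,0],[1,0,0,0,0]]]'; python3 -m handwheel '[[[1,0,0,-0.5,0],[1,0,0,-0.7,0],[1,0,0,-0.6,0],[1,0,0,-0.4,0],[1,0,0,-0.2,0],[1,0,0,0,0],[1,0,0,0,0]]]'
python3 - <<'E'
from h import *
c=cap('scene'); t=cap('top'); p=ctrl.sense()['eef_pos']; print(p)
for n,c in(('scene',c),('top',t)):
    y=mask(c['img'],(3,130,60),(17,255,255))
    for i,a,ce,m in blobs(y,8):
        if np.hypot(*(ce-proj(c,p)))<40: print(n,a,ce,proj(c,p))
    print('cell',proj(c,[p[0],p[1],p[2]-40]).round())
E
```

```text
time_s: 21.1
eef_pos: [596.8, 18.7, 220.1]
ee_rot: [-0.001, 0.375, 0.927, -0.0]
force: [-0.4, 0.4, -2.7]
grip_width: 0.105
grip_force: 58.7
time_s: 21.8
eef_pos: [597.8, 18.2, 102.4]
ee_rot: [0.001, 0.375, 0.927, 0.0]
force: [-0.3, -0.1, -1.5]
grip_width: 0.098
grip_force: 58.7
[597.9192164   18.42676475 102.8033667 ]
scene 95 [344.21052632 182.74736842] [345.45049055 184.02543366]
cell [345. 192.]
cell [313. 182.]
```

```bash
python3 -m handwheel '[[[1,0,0,-0.15,0],[1,0,0,-0.1,0],[1,0,0,-0.06,0],[1,0,0,0,0],[1,0,0,0,0]]]'; python3 -m handwheel '[[[1,0,0,-0.04,0],[1,0,0,0,0]]]'; python3 -m handwheel '[[[1,0,0,-0.03,0],[1,0,0,0,0]]]'
```

```text
time_s: 22.4
eef_pos: [597.3, 18.8, 86.1]
ee_rot: [0.0, 0.375, 0.927, -0.0]
force: [0.5, -0.5, -0.6]
grip_width: 0.102
grip_force: 58.7
time_s: 22.6
eef_pos: [597.2, 18.8, 83.9]
ee_rot: [-0.0, 0.375, 0.927, -0.0]
force: [-0.2, 1.0, -1.8]
grip_width: 0.106
grip_force: 58.7
time_s: 22.8
eef_pos: [597.2, 18.8, 82.3]
ee_rot: [-0.0, 0.375, 0.927, -0.0]
force: [0.1, 0.5, -2.7]
grip_width: 0.101
grip_force: 58.7
```

```bash
python3 -m handwheel '[[[1,0,0,-0.025,0],[1,0,0,0,0]]]'; python3 -m handwheel '[[[1,0,0,-0.025,0],[1,0,0,0,0]]]'; python3 -m handwheel '[[[1,0,0,-0.02,0],[1,0,0,0,0]]]'
```

```text
time_s: 23.0
eef_pos: [597.5, 18.6, 81.7]
ee_rot: [0.0, 0.375, 0.927, 0.0]
force: [-0.9, -0.4, 1.8]
grip_width: 0.102
grip_force: 59.3
time_s: 23.2
eef_pos: [598.0, 18.5, 81.6]
ee_rot: [0.001, 0.375, 0.927, 0.0]
force: [-1.5, -1.0, 10.1]
grip_width: 0.102
grip_force: 60.6
time_s: 23.4
eef_pos: [598.5, 18.4, 81.7]
ee_rot: [0.002, 0.375, 0.927, 0.0]
force: [-3.1, -1.9, 15.6]
grip_width: 0.103
grip_force: 61.6
```

Contact at 81.6, exactly as expected. Ease off, release, and rise.

```bash
python3 -m handwheel '[[[1,0,0,0.04,0],[0.6,0,0,0,0],[0,0,0,0,0],[0,0,0,0,0],[0,0,0,0,0],[0,0,0,0.2,0],[0,0,0,0.6,0],[0,0,0,0.8,0],[0,0,0,0.8,0],[0,0,0,0,0]]]'; python3 -m handwheel '[[[0,-0.6,-0.5,0.2,0],[0,-0.7,-0.6,0.1,0],[0,-0.6,-0.5,0,0],[0,0,0,0,0],[0,0,0,0,0]]]'
python3 - <<'E'
from h import *
t=cap('top');s=cap('scene')
def near(c,lo,hi,X,r,am=15):
    q=proj(c,X); return [(a,ce.round(1)) for i,a,ce,m in blobs(mask(c['img'],lo,hi),am) if np.hypot(*(ce-q))<r], q.round(1)
for n,c in(('top',t),('scene',s)):
    print(n,'orange@tray',near(c,(3,130,60),(17,255,255),[597.5,18.6,92],15,5))
    print(n,'tab',near(c,(18,120,80),(34,255,255),[604.1-80*.966,255.7-80*.259,40],15))
    print(n,'body white',near(c,(0,0,150),(180,70,255),[597.5,18.6,50],20))
c=cap('wrist')
for i,a,ce,m in blobs(mask(c['img'],(18,120,80),(34,255,255)),150): print('wyel',a,ce,cv2.minAreaRect(poly(c,m,50)))
o=mask(c['img'],(3,130,60),(17,255,255))
for i,a,ce,m in blobs(o,100): print('wor',a,ce,ray(c,*ce,106))
cv2.imwrite('pics/w9.png',c['img']); cv2.imwrite('pics/s9.png',s['img'])
E
```

```text
time_s: 24.4
eef_pos: [599.4, 18.5, 207.7]
ee_rot: [0.005, 0.375, 0.927, 0.001]
force: [0.5, -0.1, 1.1]
grip_width: 0.502
grip_force: 0.0
time_s: 24.9
eef_pos: [502.2, -61.5, 216.5]
ee_rot: [0.0, 0.376, 0.927, 0.0]
force: [-0.1, 0.3, -0.3]
grip_width: 0.496
grip_force: 0.0
top orange@tray ([(np.int32(29), array([311.5, 180.9]))], array([313. , 179.7]))
top tab ([(np.int32(121), array([248.4, 206.5]))], array([248.9, 208.3]))
top body white ([], array([313.3, 183.2]))
scene orange@tray ([(np.int32(119), array([344.2, 185.7]))], array([345.2, 186.2]))
scene tab ([(np.int32(128), array([295.6, 167.5]))], array([296. , 167.6]))
scene body white ([(np.int32(63), array([342.7, 194.1]))], array([344.7, 194.6]))
wyel 1190 [552.64957983  11.71596639] ((534.6159057617188, 228.7874755859375), (66.06106567382812, 26.324247360229492), 15.835229873657227)
wyel 1035 [232.89661836 100.36135266] ((371.2413024902344, -71.75349426269531), (18.161767959594727, 66.47970581054688), 22.78373908996582)
wyel 420 [307.49047619  16.18333333] ((375.67352294921875, 42.56783676147461), (45.45811462402344, 41.947479248046875), 46.00049591064453)
wyel 218 [311.87614679 252.53669725] ((563.4933471679688, -137.10006713867188), (16.60879898071289, 28.15852928161621), 45.114505767822266)
wor 905 [437.40994475 197.55027624] [588.42715149  17.0160823  106.        ]
```

```bash
python3 -c "
from rig import ctrl; print(ctrl.finish_job())"
```

```text
the job is handed in; nothing more can be done
None
```

The job was done in the order asked and handed in at about 25 s: the cover was set down, then docked at the back wall with its tab pointing out, and the cartridge stands in the tray; the last camera check agreed, but no verdict came back, and I viewed 11 pictures where 10 were allowed.

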